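# Find the sealed case that rattles and hold it up for inspection

### The job

In one of the three sealed cases the heavy grinding ball has come loose: lift the cases one after another, tip each clearly to and fro, one end down and then the other, and feel for the ball rolling and knocking, and set every case that stays quiet back down upright where it stood. Present only the case that rattles: hold it still and level, about 20 cm up in the air with its middle over the green pad, and finish while holding it there. Leave the timer, dish, tube and marker alone, and drop nothing.

Things in the scene. Friction and masses are not known exactly. Their poses are not given: they have to be found in the camera images.
- case_p_mid (a point): one of three alike opaque sealed cases, 120 (its x) x 50 (its y) x 54 mm high, blue body, grey lid, standing on the worktop. This point is its centre, 27 mm above its underside; x runs along the length, z up. Grip across the plain sides, 50 mm apart along y. Which of the three rattles cannot be seen.
- case_q_mid (a point): one of three alike opaque sealed cases, 120 (its x) x 50 (its y) x 54 mm high, blue body, grey lid, standing on the worktop. This point is its centre, 27 mm above its underside; x runs along the length, z up. Grip across the plain sides, 50 mm apart along y. Which of the three rattles cannot be seen.
- case_r_mid (a point): one of three alike opaque sealed cases, 120 (its x) x 50 (its y) x 54 mm high, blue body, grey lid, standing on the worktop. This point is its centre, 27 mm above its underside; x runs along the length, z up. Grip across the plain sides, 50 mm apart along y. Which of the three rattles cannot be seen.
- pad_mid (a point): the inspection spot: a green round pad with a thin white ring, 80 mm across and 3 mm thick, fixed to the worktop ahead of the cases; this is the centre of its top
- timer: white bench timer, 64x64x19 mm, lying at the right; a bystander. Origin under its centre
- petri: small closed culture dish, 61 mm across, 16 mm high, loose, ahead at the left; a bystander. Origin under its centre
- tube: centrifuge tube with red cap, 35 mm across, 115 mm high, standing loose ahead at the right; a bystander. Origin under its centre
- marker: blue marker pen, 134 mm long, 12 mm thick, lying at the right; a bystander. Origin under its centre
- case_p: the case of point case_p_mid (same axes); origin at the centre of its underside. Inside each a 30 mm grinding ball of hard metal, 0.2 kg: in two cases wedged fast near the middle, in one loose, rolling 74 mm along x once tipped over some 5 degrees, knocking at the ends; it stays where it is when level. Case with ball weighs 0.38 to 0.57 kg; the weights vary and do not tell which is loose.
- case_q: the case of point case_q_mid (same axes); origin at the centre of its underside. Inside each a 30 mm grinding ball of hard metal, 0.2 kg: in two cases wedged fast near the middle, in one loose, rolling 74 mm along x once tipped over some 5 degrees, knocking at the ends; it stays where it is when level. Case with ball weighs 0.38 to 0.57 kg; the weights vary and do not tell which is loose.
- case_r: the case of point case_r_mid (same axes); origin at the centre of its underside. Inside each a 30 mm grinding ball of hard metal, 0.2 kg: in two cases wedged fast near the middle, in one loose, rolling 74 mm along x once tipped over some 5 degrees, knocking at the ends; it stays where it is when level. Case with ball weighs 0.38 to 0.57 kg; the weights vary and do not tell which is loose.

How it is judged:
On the way, in this order (a step that is already met when the one before it is completed fails the run):
1. the case that rattles is lifted clear of the worktop and tipped, one end down, by more than about 15 degrees (((distance between ball_c0 and case_p_mid below 0.075 m and height (world z) of case_p_mid above 0.05 m and contact force between the fingers and case_p above 1 N and (angle between case_p_mid's own x axis and vertical below 1.31 rad or angle between case_p_mid's own x axis and vertical above 1.83 rad)) or (distance between ball_c0 and case_q_mid below 0.075 m and height (world z) of case_q_mid above 0.05 m and contact force between the fingers and case_q above 1 N and (angle between case_q_mid's own x axis and vertical below 1.31 rad or angle between case_q_mid's own x axis and vertical above 1.83 rad)) or (distance between ball_c0 and case_r_mid below 0.075 m and height (world z) of case_r_mid above 0.05 m and contact force between the fingers and case_r above 1 N and (angle between case_r_mid's own x axis and vertical below 1.31 rad or angle between case_r_mid's own x axis and vertical above 1.83 rad)))), for 0.1 s.
2. the case that rattles is held still and level over the pad (((distance between ball_c0 and case_p_mid below 0.075 m and height (world z) of case_p_mid between 0.13 and 0.36 m and horizontal distance between case_p_mid and pad_mid below 0.035 m and angle between case_p_mid's own z axis and vertical below 0.25 rad and linear speed of case_p below 0.05 m/s and contact force between the fingers and case_p above 2 N) or (distance between ball_c0 and case_q_mid below 0.075 m and height (world z) of case_q_mid between 0.13 and 0.36 m and horizontal distance between case_q_mid and pad_mid below 0.035 m and angle between case_q_mid's own z axis and vertical below 0.25 rad and linear speed of case_q below 0.05 m/s and contact force between the fingers and case_q above 2 N) or (distance between ball_c0 and case_r_mid below 0.075 m and height (world z) of case_r_mid between 0.13 and 0.36 m and horizontal distance between case_r_mid and pad_mid below 0.035 m and angle between case_r_mid's own z axis and vertical below 0.25 rad and linear speed of case_r below 0.05 m/s and contact force between the fingers and case_r above 2 N))), for 0.3 s.
At the end, for the whole second after the job is handed in: The case that rattles is held in the gripper, its centre 130 to 360 mm above the worktop and within 35 mm of the pad's centre seen from above, level within 0.25 rad and still; the two quiet cases stand upright on the worktop within 60 mm of where they stood (((distance between ball_c0 and case_p_mid below 0.075 m and height (world z) of case_p_mid between 0.13 and 0.36 m and horizontal distance between case_p_mid and pad_mid below 0.035 m and angle between case_p_mid's own z axis and vertical below 0.25 rad and linear speed of case_p below 0.05 m/s and contact force between the fingers and case_p above 2 N and height (world z) of case_q_mid between 0.02 and 0.035 m and angle between each of case_q_mid, case_r_mid's own z axis and vertical below 0.12 rad and distance of each of case_q_mid, case_r_mid from where it was at the start of the episode below 0.06 m and linear speed of each of case_q, case_r below 0.03 m/s and height (world z) of case_r_mid between 0.02 and 0.035 m) or (distance between ball_c0 and case_q_mid below 0.075 m and height (world z) of case_q_mid between 0.13 and 0.36 m and horizontal distance between case_q_mid and pad_mid below 0.035 m and angle between case_q_mid's own z axis and vertical below 0.25 rad and linear speed of case_q below 0.05 m/s and contact force between the fingers and case_q above 2 N and height (world z) of case_p_mid between 0.02 and 0.035 m and angle between each of case_p_mid, case_r_mid's own z axis and vertical below 0.12 rad and distance of each of case_p_mid, case_r_mid from where it was at the start of the episode below 0.06 m and linear speed of each of case_p, case_r below 0.03 m/s and height (world z) of case_r_mid between 0.02 and 0.035 m) or (distance between ball_c0 and case_r_mid below 0.075 m and height (world z) of case_r_mid between 0.13 and 0.36 m and horizontal distance between case_r_mid and pad_mid below 0.035 m and angle between case_r_mid's own z axis and vertical below 0.25 rad and linear speed of case_r below 0.05 m/s and contact force between the fingers and case_r above 2 N and height (world z) of case_p_mid between 0.02 and 0.035 m and angle between each of case_p_mid, case_q_mid's own z axis and vertical below 0.12 rad and distance of each of case_p_mid, case_q_mid from where it was at the start of the episode below 0.06 m and linear speed of each of case_p, case_q below 0.03 m/s and height (world z) of case_q_mid between 0.02 and 0.035 m))); the arm keeps its last pose, push and grip.
It fails at once if a quiet case is presented over the pad ((distance between ball_c0 and case_p_mid above 0.075 m and height (world z) of case_p_mid above 0.06 m and horizontal distance between case_p_mid and pad_mid below 0.035 m) or (distance between ball_c0 and case_q_mid above 0.075 m and height (world z) of case_q_mid above 0.06 m and horizontal distance between case_q_mid and pad_mid below 0.035 m) or (distance between ball_c0 and case_r_mid above 0.075 m and height (world z) of case_r_mid above 0.06 m and horizontal distance between case_r_mid and pad_mid below 0.035 m)).
It fails at once if the timer, dish, tube or marker is shifted by more than 30 mm (distance of any of timer, petri, tube, marker from where it was at the start of the episode above 0.03 m).
It fails at once if the tube is knocked over (angle between tube's own z axis and vertical above 0.5 rad).
It fails at once if a case lies knocked over on the worktop ((angle between case_p_mid's own z axis and vertical above 1.05 rad and height (world z) of case_p_mid below 0.07 m) or (angle between case_q_mid's own z axis and vertical above 1.05 rad and height (world z) of case_q_mid below 0.07 m) or (angle between case_r_mid's own z axis and vertical above 1.05 rad and height (world z) of case_r_mid below 0.07 m)).
It fails at once if a case is dropped or flung (faster than 1 m/s) (linear speed of any of case_p, case_q, case_r above 1 m/s).
It also fails if it takes over 69 s, if anything falls off the work surface, if the arm or the gripper's body presses on something with over 40 N, if the wrist force passes 120 N, or if a joint passes its speed limit or range.

### The arm

A 6-joint arm with a two-finger parallel gripper is mounted at the origin on a cart in front of the work surface, level with it; the furniture and walls round the work are solid. World frame = base frame: x ahead of the robot, y to its left, z up, the work surface at z = 0. Lengths are in m, angles in rad, forces in N, time in s.
With the tool pointing down it reaches from about 0.325 to 0.925 m from the base axis. Payload 3.1 kg.
Tool frame: the origin (TCP) lies at the very end of the fingers, on their centre line; the grasp point (between the pads) lies 19 mm behind it (env.grip_point_offset is the distance from the TCP to the grasp point, in m); x points along the fingers, y is the direction in which the jaws open and shut, and the axes are right-handed (so a half turn about x gives the same grasp; the last joint's range is limited). The gripper opens to 85 mm and grips with 20 to 120 N. Pads are 22 mm wide; open, the fingers measure 114 mm over their backs; the gripper's body (76 mm by 85 mm) begins 54 mm behind the grasp point. The pads swing forward as they close: fully open they stand 13 mm farther back than shut.
Start: joints at [-1.273, 0.217, 1.613, -0, 1.311, -0.112], TCP at [0.249, -0.573, 0.231] pointing down, gripper open.
Joint ranges: [-2.75, 2.75], [-0.78, 2.1], [0.31, 2.55], [-1.13, 4.27], [0.13, 2.63], [-2.58, 2.58]. Speed limits (rad/s): [2.79, 2.79, 3.14, 3.14, 3.14, 3.14].

### API

Orientations are given as a unit quaternion [x, y, z, w].
In Python, from cell import env, imaging gives the robot as it stands.
- The arm moves only by the tool apply_moves, never from a script. Its argument "steps" is a list of rows, each an object with "translation": the shift along the world's x, y, z in cm, a list of three; "rotation": the turn, a rotation vector about the world's x, y, z in degrees, a list of three. A call has 1 to 10 rows; each row is the pose to reach, as a shift and turn from the pose commanded when the call began; what a row does not reach only later rows make up. A row lasts 1/12 s, in which the tool goes at most 41.7 mm and 7.16 degrees, less where a joint would pass 70% of its speed; a pose out of reach is approached as far as the arm can. A call with a gripper value outside its range is refused whole. "grip" is the opening, from -1 (shut) to 1 (fully open), so that 0 is half open, set as the call begins (left out, the last holds). The fingers move at their own pace and stop on an object; "newtons" is the grip in N (left out, the last holds). Time passes only in rows, so rows that repeat a pose let the fingers close. It gives the time, the measured TCP pose, the force and the opening at its end, in the units of the state.
- env.get_obs(): the state, without advancing time (a new reading comes with each control period).
- imaging.camera(name): name is "side" or "top" or "wrist"; returns a dict with "pixels" (420x560x3 uint8, red, green, blue), "camera_matrix" (3x3 intrinsics, pixels), "view" (4x4, takes a point from world to camera coordinates). Camera axes: x right, y down, z forward; pixel columns grow to the right and rows downward; lengths in m; the calibration is good to about 2 mm. The wrist camera is an equidistant fisheye: a pixel r from the principal point sees the ray r / f radians off the axis. A picture is of the moment at which its call begins. There is no depth.
- env.job_done(): hands the job in, once; it reports no verdict.
The state is a dict: "time_s": time; "joint_positions": joint angles; "qvel": joint speeds; "effort": joint torques, N m; "tcp_pos": TCP position; "eef_rot": TCP orientation; "force": force on the tool from outside, world axes, zero at the start; "wrist_torque": the same for the moment, N m; "finger_gap": finger opening in m.
Only numpy, scipy, OpenCV 4.12 (cv2) and the standard library are available. Lean on these libraries where they do the work, as an engineer would, in place of code of your own. Each camera call takes 0.05 s, during which the arm holds its last target.

## Working session

There is one attempt and no reset: what is moved stays moved. The work goes in short steps, Python scripts to look and compute and a tool call to move; the robot and the scene stay as the last step left them, time stands still between calls to the robot, and variables do not carry over. Pictures are saved under pics/ and viewed, and the job is handed in when it is done.

Besides the shell and the picture viewer there is one more tool, called as name(argument=value, ...), one argument or row to a line, values as JSON. apply_moves: Moves the arm, as the interface text tells. Its arguments: {"type":"object","properties":{"steps":{"type":"array","items":{"type":"object","properties":{"translation":{"type":"array","items":{"type":"number"}},"rotation":{"type":"array","items":{"type":"number"}}}}},"grip":{"type":"number"},"newtons":{"type":"number"}},"required":["steps"]}

```bash
mkdir -p pics; ls; python3 - <<'E'
from cell import env, imaging
import cv2
o=env.get_obs();print(o)
for n in ("top","side"):
    c=imaging.camera(n);cv2.imwrite(f"pics/{n}0.png",c["pixels"][:,:,::-1]);print(n,c["camera_matrix"],c["view"])
print(env.grip_point_offset)
E
```

```text
pics
{'time_s': 0.0, 'joint_positions': array([-1.27320603e+00,  2.17780840e-01,  1.61493927e+00,  2.74783906e-05,
        1.31131050e+00, -1.12213019e-01]), 'qvel': array([ 0.00059603, -0.00014468,  0.0008362 , -0.0001167 , -0.00094623,
       -0.00090219]), 'effort': array([ 1.22996462e-03, -3.96848881e+01, -3.03851330e+01, -1.72079244e-04,
        9.64465435e-03,  4.54139041e-06]), 'tcp_pos': array([ 0.24879557, -0.57244882,  0.22994905]), 'eef_rot': array([-0.69224438, -0.14473219,  0.69238524, -0.14301396]), 'force': array([0.54392355, 0.0996223 , 0.13059632]), 'wrist_torque': array([-0.03560174,  0.00641748, -0.04860242]), 'finger_gap': 0.08550252172927103}
top [[510.83116724   0.         279.91280463]
 [  0.         510.83116724 211.16208619]
 [  0.           0.           1.        ]] [[-0.01489328 -0.9997853  -0.01440623 -0.09181688]
 [-0.99726387  0.015896   -0.07219475  0.53711421]
 [ 0.07240825  0.0132916  -0.99728651  1.46677025]
 [ 0.          0.          0.          1.        ]]
side [[386.30109945   0.         283.74686499]
 [  0.         386.30109945 204.72019223]
 [  0.           0.           1.        ]] [[ 0.90531863 -0.42472148  0.00313658 -0.49910357]
 [-0.22612291 -0.48821916 -0.84291784  0.1188634 ]
 [ 0.35953665  0.76239997 -0.53803316  1.0934678 ]
 [ 0.          0.          0.          1.        ]]
0.0187
```

View pics/top0.png

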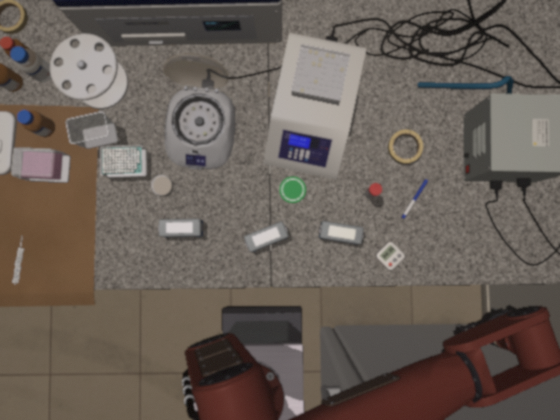

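View pics/side0.png

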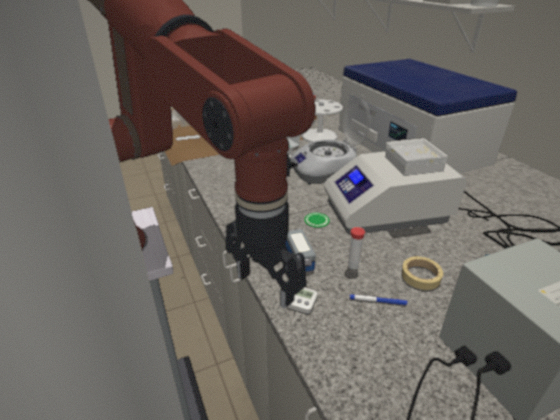

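Top view: the cases are at about (180,228), (267,236) and (342,233), the pad at (292,190), tube (376,190), timer (390,256), marker (414,199) and dish (161,185). I'll enlarge it.

```bash
python3 - <<'E'
import cv2
i=cv2.imread("pics/top0.png")
c=i[165:275,145:305];cv2.imwrite("pics/cropA.png",cv2.resize(c,None,fx=5,fy=5,interpolation=cv2.INTER_CUBIC))
c=i[165:275,280:440];cv2.imwrite("pics/cropB.png",cv2.resize(c,None,fx=5,fy=5,interpolation=cv2.INTER_CUBIC))
E
```

```text
(no output)
```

View pics/cropA.png

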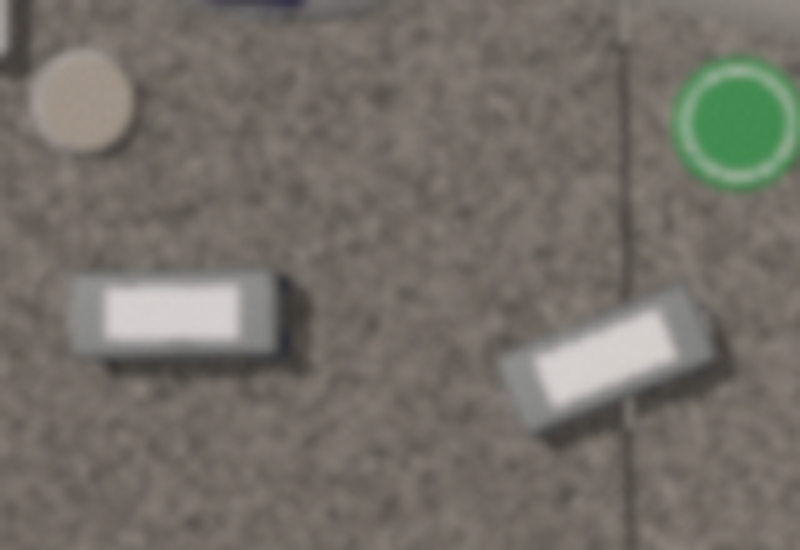

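View pics/cropB.png

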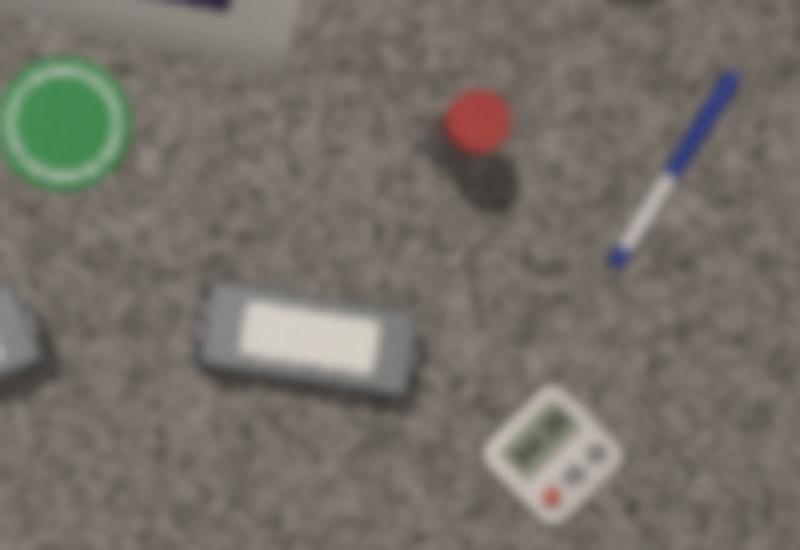

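```bash
cat > h.py <<'E'
import numpy as np
from cell import env, imaging
K=np.array([[510.83116724,0,279.91280463],[0,510.83116724,211.16208619],[0,0,1]])
V=np.array([[-0.01489328,-0.9997853,-0.01440623,-0.09181688],[-0.99726387,0.015896,-0.07219475,0.53711421],[0.07240825,0.0132916,-0.99728651,1.46677025],[0,0,0,1]])
def w(u,v,z):
    R=V[:3,:3];t=V[:3,3];c=-R.T@t
    d=R.T@np.linalg.inv(K)@np.array([u,v,1]); return c+d*(z-c[2])/d[2]
E
python3 - <<'E'
from h import *
def cr(p,ox,oy=165): return [((x+.5)/5-.5+ox,(y+.5)/5-.5+oy) for x,y in p]
S={"L":([(72,274),(277,270),(277,355),(73,357)],145,.054),"Llab":([(105,287),(240,284),(240,342),(106,344)],145,.054),
"M":([(498,353),(683,288),(716,355),(540,432)],145,.054),"Mlab":([(533,360),(660,310),(680,355),(558,408)],145,.054),
"R":([(212,285),(416,308),(410,396),(203,368)],280,.054),"Rlab":([(243,302),(382,320),(375,375),(238,355)],280,.054),
"pad":([(737,123)],145,.003),"padB":([(64,123)],280,.003),"tube":([(479,122)],280,.115),"timer":([(553,455)],280,.019),"petri":([(84,102)],145,.016),"balance edge":([(292,60)],280,.05)}
for k,(p,ox,z) in S.items():
    P=np.array([w(u,v,z) for u,v in cr(p,ox)]);m=P.mean(0)
    s=""
    if len(p)==4:
        a=(P[1]+P[2]-P[0]-P[3])/2; b=(P[0]+P[1]-P[2]-P[3])/2
        s=(np.degrees(np.arctan2(-a[1],-a[0])),"x-axis ang from -y:",np.degrees(np.arctan2(a[0],-a[1])),np.linalg.norm(a),np.linalg.norm(b))
    print(k,m.round(4),s)
print(env.get_obs()["time_s"])
from scipy.spatial.transform import Rotation as Ro
print(Ro.from_quat([-0.69224438,-0.14473219,0.69238524,-0.14301396]).as_matrix().round(3))
E
```

```text
L [0.4914 0.1852 0.054 ] (np.float64(89.95216355056716), 'x-axis ang from -y:', np.float64(-0.047836449432841245), np.float64(0.11650160104624628), np.float64(0.04774360698512446))
Llab [0.4913 0.1863 0.054 ] (np.float64(90.17583283886728), 'x-axis ang from -y:', np.float64(0.17583283886726828), np.float64(0.07662488621298157), np.float64(0.032683660312929005))
M [ 0.4632 -0.0614  0.054 ] (np.float64(110.58475446442309), 'x-axis ang from -y:', np.float64(20.58475446442307), np.float64(0.10973241046021104), np.float64(0.04646362920630225))
Mlab [ 0.4625 -0.0606  0.054 ] (np.float64(111.58893223944075), 'x-axis ang from -y:', np.float64(21.588932239440748), np.float64(0.07621629405082916), np.float64(0.029243553984262524))
R [ 0.47  -0.274  0.054] (np.float64(82.03351137964317), 'x-axis ang from -y:', np.float64(-7.966488620356832), np.float64(0.11670661436757895), np.float64(0.048515405505784946))
Rlab [ 0.4707 -0.2737  0.054 ] (np.float64(81.26355406516191), 'x-axis ang from -y:', np.float64(-8.736445934838098), np.float64(0.0785063169298267), np.float64(0.030720094837000497))
pad [ 0.6011 -0.1365  0.003 ] 
padB [ 0.6011 -0.1376  0.003 ] 
tube [ 0.5849 -0.362   0.115 ] 
timer [ 0.4022 -0.4158  0.019 ] 
petri [0.6183 0.2465 0.016 ] 
balance edge [ 0.6297 -0.2679  0.05  ] 
0.1
[[-0.001  0.398 -0.917]
 [ 0.002 -0.917 -0.398]
 [-1.    -0.002 -0.   ]]
```

apply_moves(
  steps=[
    {"translation":[2.5,3.3,0],"rotation":[0,0,6.5]},
    {"translation":[5,6.6,0],"rotation":[0,0,13]},
    {"translation":[7.5,9.9,-1],"rotation":[0,0,19.5]},
    {"translation":[10,13.2,-2],"rotation":[0,0,26]},
    {"translation":[12.5,16.5,-3],"rotation":[0,0,32.5]},
    {"translation":[15,19.8,-4],"rotation":[0,0,39]},
    {"translation":[17.5,23.1,-5],"rotation":[0,0,45.5]},
    {"translation":[20,26.4,-6],"rotation":[0,0,52]},
    {"translation":[22.1,29.9,-8],"rotation":[0,0,58.1]},
    {"translation":[22.1,29.9,-8],"rotation":[0,0,58.1]},
  ],
  grip=1,
  newtons=70,
)

```text
time_s: 0.93
tcp_pos: [0.4704, -0.2682, 0.148]
eef_rot: [0.534, 0.466, -0.533, 0.462]
force: [-0.9, -0.0, -0.4]
finger_gap: 0.0851
```

```bash
python3 - <<'E'
from h import *
import cv2
o=env.get_obs();print({k:np.round(v,3) for k,v in o.items()})
c=imaging.camera("wrist");cv2.imwrite("pics/w1.png",c["pixels"][:,:,::-1]);print(c["camera_matrix"],c["view"])
E
```

```text
{'time_s': np.float64(0.933), 'joint_positions': array([-0.649,  0.132,  1.877,  0.003,  1.138, -0.511]), 'qvel': array([ 0.121,  0.056,  0.013, -0.07 , -0.063,  0.244]), 'effort': array([  0.246, -35.714, -30.528,   0.219,  -0.295,  -0.377]), 'tcp_pos': array([ 0.47 , -0.268,  0.148]), 'eef_rot': array([ 0.534,  0.466, -0.533,  0.462]), 'force': array([-0.888, -0.012, -0.409]), 'wrist_torque': array([ 0.01 ,  0.029, -0.025]), 'finger_gap': np.float64(0.085)}
[[325.1922621    0.         281.18721239]
 [  0.         325.1922621  207.08194425]
 [  0.           0.           1.        ]] [[ 0.99034114 -0.1385769  -0.00456811 -0.50261169]
 [-0.13036346 -0.94185302  0.30970671 -0.20516524]
 [-0.04722069 -0.30611978 -0.95082116  0.24074013]
 [ 0.          0.          0.          1.        ]]
```

View pics/w1.png

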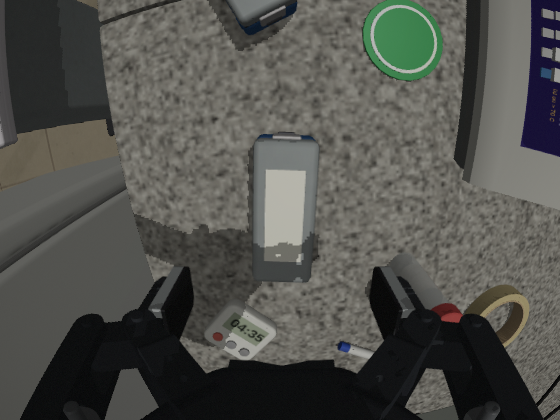

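```bash
cat >> h.py <<'E'
Rw=None
def fish(c,u,v,z):
    K=c["camera_matrix"];V=c["view"];R=V[:3,:3];cc=-R.T@V[:3,3]
    d=np.array([u-K[0,2],v-K[1,2]]);r=np.hypot(*d);th=r/K[0,0]
    q=np.array([*(np.sin(th)*d/max(r,1e-9)),np.cos(th)]);q=R.T@q
    return cc+q*(z-cc[2])/q[2]
E
python3 - <<'E'
from h import *
c={"camera_matrix":np.array([[325.1922621,0,281.18721239],[0,325.1922621,207.08194425],[0,0,1]]),
"view":np.array([[0.99034114,-0.1385769,-0.00456811,-0.50261169],[-0.13036346,-0.94185302,0.30970671,-0.20516524],[-0.04722069,-0.30611978,-0.95082116,0.24074013]])}
for n,p,z in [("label",[(266,170),(306,170),(303,262),(264,262)],.054),("lid",[(254,142),(319,142),(311,281),(254,280)],.054),("pad",[(402,39)],.003)]:
    P=np.array([fish(c,*q,z) for q in p]);print(n,P.round(4).tolist(),P.mean(0).round(4))
print(env.get_obs()["tcp_pos"])
E
```

```text
label [[0.4635, -0.2351, 0.054], [0.4929, -0.2391, 0.054], [0.4818, -0.3144, 0.054], [0.4502, -0.3101, 0.054]] [ 0.4721 -0.2747  0.054 ]
lid [[0.458, -0.2132, 0.054], [0.5049, -0.2196, 0.054], [0.4865, -0.3335, 0.054], [0.439, -0.326, 0.054]] [ 0.4721 -0.2731  0.054 ]
pad [[0.5979, -0.1389, 0.003]] [ 0.5979 -0.1389  0.003 ]
[ 0.46982834 -0.26890661  0.14791609]
```

apply_moves(
  steps=[
    {"translation":[0,0,-2],"rotation":[0,0,0]},
    {"translation":[0.1,0,-4],"rotation":[0,0,0]},
    {"translation":[0.1,0,-6],"rotation":[0,0,0]},
    {"translation":[0.1,0,-8],"rotation":[0,0,0]},
    {"translation":[0.1,0,-10],"rotation":[0,0,0]},
    {"translation":[0.1,0,-12],"rotation":[0,0,0]},
    {"translation":[0.1,0,-13],"rotation":[0,0,0]},
    {"translation":[0.1,0,-14],"rotation":[0,0,0]},
    {"translation":[0.1,0,-14],"rotation":[0,0,0]},
    {"translation":[0.1,0,-14],"rotation":[0,0,0]},
  ],
)

```text
time_s: 1.82
tcp_pos: [0.4709, -0.2748, 0.0114]
eef_rot: [-0.535, -0.462, 0.536, -0.462]
force: [0.7, 0.0, 0.8]
finger_gap: 0.0856
```

apply_moves(
  steps=[
    {"translation":[0,0,0]},
    {"translation":[0,0,0]},
    {"translation":[0,0,0]},
    {"translation":[0,0,0]},
    {"translation":[0,0,0]},
    {"translation":[0,0,0]},
    {"translation":[0,0,0]},
    {"translation":[0,0,0]},
  ],
  grip=-1,
  newtons=70,
)

```text
schema error: expected keys translation, rotation
```

apply_moves(
  steps=[
    {"translation":[0,0,0],"rotation":[0,0,0]},
    {"translation":[0,0,0],"rotation":[0,0,0]},
    {"translation":[0,0,0],"rotation":[0,0,0]},
    {"translation":[0,0,0],"rotation":[0,0,0]},
    {"translation":[0,0,0],"rotation":[0,0,0]},
    {"translation":[0,0,0],"rotation":[0,0,0]},
    {"translation":[0,0,0],"rotation":[0,0,0]},
    {"translation":[0,0,0],"rotation":[0,0,0]},
  ],
  grip=-1,
  newtons=70,
)

```text
time_s: 2.48
tcp_pos: [0.4722, -0.2752, 0.0128]
eef_rot: [0.536, 0.461, -0.535, 0.463]
force: [-0.5, -0.8, 6.7]
finger_gap: 0.0493
```

apply_moves(
  steps=[
    {"translation":[0,0,1],"rotation":[0,0,0]},
    {"translation":[0,0,2.5],"rotation":[0,0,0]},
    {"translation":[0,0,4],"rotation":[0,0,0]},
    {"translation":[0,0,6],"rotation":[0,0,0]},
    {"translation":[0,0,8],"rotation":[0,0,0]},
    {"translation":[0,0,10],"rotation":[0,0,0]},
    {"translation":[0,0,12],"rotation":[0,0,0]},
    {"translation":[0,0,12],"rotation":[0,0,0]},
    {"translation":[0,0,12],"rotation":[0,0,0]},
    {"translation":[0,0,12],"rotation":[0,0,0]},
  ],
)

```text
time_s: 3.32
tcp_pos: [0.4697, -0.2732, 0.1295]
eef_rot: [-0.535, -0.463, 0.536, -0.461]
force: [-0.1, -0.4, -4.8]
finger_gap: 0.0491
```

```bash
cat > s.py <<'E'
from h import *
from scipy.spatial.transform import Rotation as Ro
o=env.get_obs();R=Ro.from_quat(o["eef_rot"]).as_matrix()
print(o["time_s"],o["tcp_pos"].round(4),"F",o["force"].round(2),"T",o["wrist_torque"].round(3),"T_about_jaw",(R[:,1]@o["wrist_torque"]).round(3),"gap",o["finger_gap"],"j",o["joint_positions"].round(2))
print(R.round(3).tolist())
E
python3 s.py
```

```text
3.3167 [ 0.4697 -0.2732  0.1295] F [-0.07 -0.44 -4.76] T [-0.045  0.012  0.039] T_about_jaw -0.047 gap 0.04906243888264823 j [-0.66  0.16  1.89  0.    1.1  -0.51]
[[-0.003, 0.989, -0.146], [0.002, -0.146, -0.989], [-1.0, -0.003, -0.002]]
```

apply_moves(
  steps=[
    {"translation":[0,0,0],"rotation":[4.9,-0.7,0]},
    {"translation":[0,0,0],"rotation":[9.9,-1.5,0]},
    {"translation":[0,0,0],"rotation":[14.8,-2.2,0]},
    {"translation":[0,0,0],"rotation":[19.8,-2.9,0]},
    {"translation":[0,0,0],"rotation":[24.7,-3.6,0]},
    {"translation":[0,0,0],"rotation":[24.7,-3.6,0]},
    {"translation":[0,0,0],"rotation":[24.7,-3.6,0]},
    {"translation":[0,0,0],"rotation":[24.7,-3.6,0]},
    {"translation":[0,0,0],"rotation":[24.7,-3.6,0]},
    {"translation":[0,0,0],"rotation":[24.7,-3.6,0]},
  ],
)

```text
time_s: 4.15
tcp_pos: [0.4712, -0.2733, 0.1314]
eef_rot: [0.638, 0.551, -0.407, 0.352]
force: [0.7, 0.3, -4.0]
finger_gap: 0.0496
```

```bash
python3 s.py
```

```text
4.15 [ 0.4712 -0.2733  0.1314] F [ 0.74  0.27 -4.03] T [-0.5    0.046  0.038] T_about_jaw -0.501 gap 0.04955082587141118 j [-0.84  0.31  1.76  0.34  1.38 -0.81]
[[0.06, 0.989, -0.132], [0.417, -0.145, -0.897], [-0.907, -0.001, -0.421]]
```

apply_moves(
  steps=[
    {"translation":[0,0,0],"rotation":[-4.9,0.7,0]},
    {"translation":[0,0,0],"rotation":[-9.9,1.5,0]},
    {"translation":[0,0,0],"rotation":[-14.8,2.2,0]},
    {"translation":[0,0,0],"rotation":[-19.8,2.9,0]},
    {"translation":[0,0,0],"rotation":[-24.7,3.6,0]},
    {"translation":[0,0,0],"rotation":[-24.7,3.6,0]},
    {"translation":[0,0,0],"rotation":[-24.7,3.6,0]},
    {"translation":[0,0,0],"rotation":[-24.7,3.6,0]},
    {"translation":[0,0,0],"rotation":[-24.7,3.6,0]},
  ],
)

```text
time_s: 4.9
tcp_pos: [0.471, -0.2747, 0.1314]
eef_rot: [0.536, 0.462, -0.535, 0.462]
force: [-1.0, 0.2, -3.8]
finger_gap: 0.0494
```

```bash
python3 s.py
```

```text
4.9 [ 0.471  -0.2747  0.1314] F [-0.96  0.24 -3.82] T [-0.062  0.008  0.004] T_about_jaw -0.063 gap 0.04941459239259761 j [-0.66  0.16  1.88  0.    1.1  -0.51]
[[0.0, 0.989, -0.147], [0.001, -0.147, -0.989], [-1.0, 0.0, -0.001]]
```

apply_moves(
  steps=[
    {"translation":[0,0,0],"rotation":[-4.9,0.7,0]},
    {"translation":[0,0,0],"rotation":[-9.9,1.5,0]},
    {"translation":[0,0,0],"rotation":[-14.8,2.2,0]},
    {"translation":[0,0,0],"rotation":[-19.8,2.9,0]},
    {"translation":[0,0,0],"rotation":[-24.7,3.6,0]},
    {"translation":[0,0,0],"rotation":[-24.7,3.6,0]},
    {"translation":[0,0,0],"rotation":[-24.7,3.6,0]},
    {"translation":[0,0,0],"rotation":[-24.7,3.6,0]},
    {"translation":[0,0,0],"rotation":[-24.7,3.6,0]},
    {"translation":[0,0,0],"rotation":[-24.7,3.6,0]},
  ],
)

```text
time_s: 5.73
tcp_pos: [0.4712, -0.2755, 0.1319]
eef_rot: [-0.408, -0.35, 0.638, -0.551]
force: [-0.3, -0.2, -4.3]
finger_gap: 0.0497
```

```bash
python3 s.py
```

```text
5.7333 [ 0.4712 -0.2755  0.1319] F [-0.26 -0.16 -4.33] T [ 0.449 -0.094  0.035] T_about_jaw 0.458 gap 0.04966576173413356 j [-0.43  0.13  1.98 -0.51  0.97 -0.  ]
[[-0.061, 0.989, -0.135], [-0.417, -0.148, -0.897], [-0.907, 0.002, 0.421]]
```

apply_moves(
  steps=[
    {"translation":[0,0,0],"rotation":[4.9,-0.7,0]},
    {"translation":[0,0,0],"rotation":[9.9,-1.5,0]},
    {"translation":[0,0,0],"rotation":[14.8,-2.2,0]},
    {"translation":[0,0,0],"rotation":[19.8,-2.9,0]},
    {"translation":[0,0,0],"rotation":[24.7,-3.6,0]},
    {"translation":[0,0,0],"rotation":[24.7,-3.6,0]},
    {"translation":[0,0,0],"rotation":[24.7,-3.6,0]},
    {"translation":[0,0,0],"rotation":[24.7,-3.6,0]},
    {"translation":[0,0,0],"rotation":[24.7,-3.6,0]},
  ],
)

```text
time_s: 6.48
tcp_pos: [0.4707, -0.2735, 0.1309]
eef_rot: [-0.535, -0.462, 0.536, -0.462]
force: [-0.0, 0.1, -4.4]
finger_gap: 0.0496
```

```bash
python3 s.py
```

```text
6.4833 [ 0.4707 -0.2735  0.1309] F [-0.05  0.09 -4.35] T [ 0.022 -0.027 -0.015] T_about_jaw 0.026 gap 0.04956558191001204 j [-0.65  0.16  1.89 -0.    1.1  -0.51]
[[-0.001, 0.989, -0.146], [-0.0, -0.146, -0.989], [-1.0, -0.001, 0.001]]
```

```bash
cat > m.py <<'E'
from h import *
from scipy.spatial.transform import Rotation as Ro
import sys
T=[];F=[]
for i in range(int(sys.argv[1]) if len(sys.argv)>1 else 14):
    imaging.camera("wrist");o=env.get_obs();R=Ro.from_quat(o["eef_rot"]).as_matrix()
    T.append(R[:,1]@o["wrist_torque"]);F.append(o["force"])
T=np.array(T);print(o["time_s"],"Tjaw mean",T.mean().round(4),"sd",T.std().round(4),"sem",(T.std()/len(T)**.5).round(4),np.mean(F,0).round(2),T.round(3).tolist())
E
python3 m.py
```

```text
7.1833 Tjaw mean -0.0225 sd 0.0316 sem 0.0084 [-0.01  0.09 -4.42] [-0.096, -0.051, -0.024, -0.033, -0.054, 0.034, -0.044, -0.027, -0.018, 0.016, -0.014, 0.0, -0.001, -0.004]
```

apply_moves(
  steps=[
    {"translation":[0,0,0],"rotation":[4.9,-0.7,0]},
    {"translation":[0,0,0],"rotation":[9.9,-1.5,0]},
    {"translation":[0,0,0],"rotation":[14.8,-2.2,0]},
    {"translation":[0,0,0],"rotation":[19.8,-2.9,0]},
    {"translation":[0,0,0],"rotation":[24.7,-3.6,0]},
    {"translation":[0,0,0],"rotation":[24.7,-3.6,0]},
    {"translation":[0,0,0],"rotation":[24.7,-3.6,0]},
    {"translation":[0,0,0],"rotation":[24.7,-3.6,0]},
    {"translation":[0,0,0],"rotation":[24.7,-3.6,0]},
    {"translation":[0,0,0],"rotation":[24.7,-3.6,0]},
  ],
)

```text
time_s: 8.02
tcp_pos: [0.4714, -0.2735, 0.1318]
eef_rot: [0.638, 0.551, -0.407, 0.352]
force: [-0.4, 0.0, -4.3]
finger_gap: 0.0492
```

apply_moves(
  steps=[
    {"translation":[0,0,0],"rotation":[-4.9,0.7,0]},
    {"translation":[0,0,0],"rotation":[-9.9,1.5,0]},
    {"translation":[0,0,0],"rotation":[-14.8,2.2,0]},
    {"translation":[0,0,0],"rotation":[-19.8,2.9,0]},
    {"translation":[0,0,0],"rotation":[-24.7,3.6,0]},
    {"translation":[0,0,0],"rotation":[-24.7,3.6,0]},
    {"translation":[0,0,0],"rotation":[-24.7,3.6,0]},
    {"translation":[0,0,0],"rotation":[-24.7,3.6,0]},
    {"translation":[0,0,0],"rotation":[-24.7,3.6,0]},
  ],
)

```text
time_s: 8.77
tcp_pos: [0.471, -0.2747, 0.1314]
eef_rot: [0.536, 0.462, -0.535, 0.462]
force: [-0.3, -0.9, -3.0]
finger_gap: 0.0495
```

```bash
python3 m.py
```

```text
9.4667 Tjaw mean -0.0397 sd 0.0267 sem 0.0071 [ 0.26  0.12 -4.3 ] [-0.034, 0.009, -0.024, -0.051, -0.105, -0.072, -0.024, -0.021, -0.024, -0.057, -0.023, -0.059, -0.032, -0.035]
```

R's two level torques differ by only 0.017 Nm. A loose ball would shift them by about 0.145 Nm, so R is quiet. Setting it back.

apply_moves(
  steps=[
    {"translation":[0,0,-2],"rotation":[0,0,0]},
    {"translation":[0,0,-4],"rotation":[0,0,0]},
    {"translation":[0,0,-6],"rotation":[0,0,0]},
    {"translation":[0,0,-8],"rotation":[0,0,0]},
    {"translation":[0,0,-9.5],"rotation":[0,0,0]},
    {"translation":[0,0,-10.5],"rotation":[0,0,0]},
    {"translation":[0,0,-11.2],"rotation":[0,0,0]},
    {"translation":[0,0,-11.6],"rotation":[0,0,0]},
    {"translation":[0,0,-11.9],"rotation":[0,0,0]},
    {"translation":[0,0,-11.9],"rotation":[0,0,0]},
  ],
)

```text
time_s: 10.3
tcp_pos: [0.4719, -0.2749, 0.0132]
eef_rot: [0.535, 0.461, -0.535, 0.462]
force: [0.3, -0.1, -3.5]
finger_gap: 0.0494
```

```bash
python3 s.py
```

```text
10.3 [ 0.4719 -0.2749  0.0132] F [ 0.28 -0.07 -3.53] T [-0.017  0.008 -0.017] T_about_jaw -0.018 gap 0.04944813138402722 j [-0.66  0.34  1.92 -0.    0.87 -0.51]
[[0.001, 0.989, -0.146], [-0.001, -0.146, -0.989], [-1.0, 0.001, 0.001]]
```

Nearly touching. A little lower, then open.

apply_moves(
  steps=[
    {"translation":[0,0,-0.1],"rotation":[0,0,0]},
    {"translation":[0,0,-0.2],"rotation":[0,0,0]},
    {"translation":[0,0,-0.3],"rotation":[0,0,0]},
    {"translation":[0,0,-0.3],"rotation":[0,0,0]},
  ],
)

```text
time_s: 10.63
tcp_pos: [0.4722, -0.2751, 0.0128]
eef_rot: [0.535, 0.461, -0.535, 0.462]
force: [-4.8, 4.6, 12.2]
finger_gap: 0.0494
```

apply_moves(
  steps=[
    {"translation":[0,0,0],"rotation":[0,0,0]},
    {"translation":[0,0,0],"rotation":[0,0,0]},
    {"translation":[0,0,0],"rotation":[0,0,0]},
    {"translation":[0,0,0],"rotation":[0,0,0]},
    {"translation":[0,0,0],"rotation":[0,0,0]},
    {"translation":[0,0,0],"rotation":[0,0,0]},
  ],
  grip=1,
)

```text
time_s: 11.13
tcp_pos: [0.4711, -0.2743, 0.0092]
eef_rot: [0.535, 0.462, -0.535, 0.462]
force: [1.5, -0.4, -0.7]
finger_gap: 0.0856
```

apply_moves(
  steps=[
    {"translation":[0,0,3],"rotation":[0,0,0]},
    {"translation":[0,0,6.5],"rotation":[0,0,0]},
    {"translation":[0,0,10],"rotation":[0,0,0]},
    {"translation":[0,2,13],"rotation":[0,0,4]},
    {"translation":[0,5.5,14],"rotation":[0,0,9]},
    {"translation":[-0.2,9.5,14],"rotation":[0,0,14]},
    {"translation":[-0.4,13.5,14],"rotation":[0,0,19]},
    {"translation":[-0.6,17.5,14],"rotation":[0,0,24]},
    {"translation":[-0.8,21.3,14],"rotation":[0,0,29.4]},
    {"translation":[-0.8,21.3,14],"rotation":[0,0,29.4]},
  ],
)

```text
time_s: 11.97
tcp_pos: [0.4614, -0.0554, 0.1486]
eef_rot: [0.399, 0.586, -0.397, 0.583]
force: [-0.1, -0.7, -0.6]
finger_gap: 0.0852
```

```bash
python3 - <<'E'
from h import *
import cv2,pickle
c=imaging.camera("wrist");c=imaging.camera("wrist");cv2.imwrite("pics/w2.png",c["pixels"][:,:,::-1]);pickle.dump(c,open("w2.pkl","wb"))
c=imaging.camera("top");cv2.imwrite("pics/top2.png",c["pixels"][:,:,::-1])
E
python3 s.py
```

```text
12.1167 [ 0.4631 -0.0611  0.1493] F [ 0.41 -0.82  0.22] T [-0.015 -0.005 -0.031] T_about_jaw -0.016 gap 0.08549044068690059 j [-0.28 -0.03  2.05 -0.    1.13 -0.65]
[[0.0, 0.933, 0.359], [-0.001, 0.359, -0.933], [-1.0, -0.0, 0.001]]
```

View pics/w2.png

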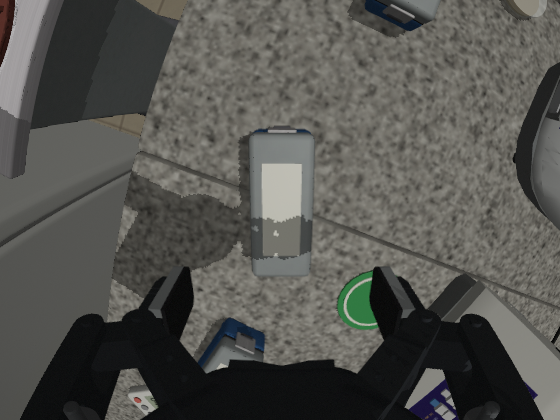

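View pics/top2.png

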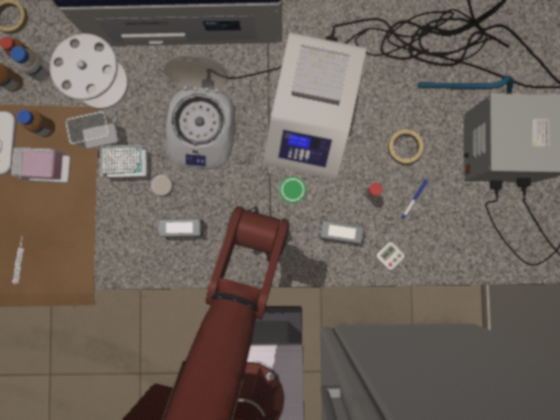

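R stands at its old spot, at (342,233) in the top view. In the wrist view M is aligned and centred between the fingers, with its lid from (250,133) to (309,275).

```bash
python3 - <<'E'
from h import *
import pickle
c=pickle.load(open("w2.pkl","rb"))
for n,p,z in [("label",[(262,163),(302,164),(300,256),(262,256)],.054),("lid",[(250,133),(314,133),(309,275),(254,276)],.054),("pad",[(366,301)],.003)]:
    P=np.array([fish(c,*q,z) for q in p]);print(n,P.mean(0).round(4), (P[0]-P[-1]).round(4))
E
```

```text
label [ 0.4631 -0.0597  0.054 ] [-0.0264  0.0715  0.    ]
lid [ 0.4625 -0.0576  0.054 ] [-0.0426  0.1096  0.    ]
pad [ 0.5929 -0.1386  0.003 ] [0. 0. 0.]
```

apply_moves(
  steps=[
    {"translation":[0,0,-2],"rotation":[0,0,0]},
    {"translation":[0,0,-4],"rotation":[0,0,0]},
    {"translation":[0,0,-6],"rotation":[0,0,0]},
    {"translation":[0,0,-8],"rotation":[0,0,0]},
    {"translation":[0,0,-10],"rotation":[0,0,0]},
    {"translation":[0,0,-12],"rotation":[0,0,0]},
    {"translation":[0,0,-13],"rotation":[0,0,0]},
    {"translation":[0,0,-13.8],"rotation":[0,0,0]},
    {"translation":[0,0,-13.8],"rotation":[0,0,0]},
    {"translation":[0,0,-13.8],"rotation":[0,0,0]},
  ],
)

```text
time_s: 12.95
tcp_pos: [0.4634, -0.0619, 0.0115]
eef_rot: [0.401, 0.582, -0.401, 0.583]
force: [-0.3, 0.1, -0.1]
finger_gap: 0.0855
```

apply_moves(
  steps=[
    {"translation":[0,0,0],"rotation":[0,0,0]},
    {"translation":[0,0,0],"rotation":[0,0,0]},
    {"translation":[0,0,0],"rotation":[0,0,0]},
    {"translation":[0,0,0],"rotation":[0,0,0]},
    {"translation":[0,0,0],"rotation":[0,0,0]},
    {"translation":[0,0,0],"rotation":[0,0,0]},
    {"translation":[0,0,0],"rotation":[0,0,0]},
    {"translation":[0,0,0],"rotation":[0,0,0]},
  ],
  grip=-1,
  newtons=70,
)

```text
time_s: 13.62
tcp_pos: [0.4641, -0.0616, 0.0126]
eef_rot: [0.401, 0.582, -0.4, 0.583]
force: [-0.9, -0.1, 6.3]
finger_gap: 0.0491
```

apply_moves(
  steps=[
    {"translation":[0,0,1],"rotation":[0,0,0]},
    {"translation":[0,0,2.5],"rotation":[0,0,0]},
    {"translation":[0,0,4],"rotation":[0,0,0]},
    {"translation":[0,0,6],"rotation":[0,0,0]},
    {"translation":[0,0,8],"rotation":[0,0,0]},
    {"translation":[0,0,10],"rotation":[0,0,0]},
    {"translation":[0,0,12],"rotation":[0,0,0]},
    {"translation":[0,0,12],"rotation":[0,0,0]},
    {"translation":[0,0,12],"rotation":[0,0,0]},
    {"translation":[0,0,12],"rotation":[0,0,0]},
  ],
)

```text
time_s: 14.45
tcp_pos: [0.4615, -0.0607, 0.1297]
eef_rot: [0.4, 0.584, -0.401, 0.582]
force: [0.1, -0.4, -5.3]
finger_gap: 0.0494
```

```bash
python3 s.py; python3 m.py 6
```

```text
14.45 [ 0.4615 -0.0607  0.1297] F [ 0.06 -0.39 -5.34] T [0.064 0.04  0.013] T_about_jaw 0.074 gap 0.04942519617032576 j [-0.28 -0.01  2.06  0.    1.09 -0.65]
[[-0.003, 0.934, 0.358], [0.001, 0.358, -0.934], [-1.0, -0.002, -0.002]]
14.75 Tjaw mean 0.0147 sd 0.0256 sem 0.0104 [-0.3   0.35 -5.09] [0.017, 0.043, 0.034, -0.035, 0.003, 0.027]
```

apply_moves(
  steps=[
    {"translation":[0,0,0],"rotation":[4.7,1.8,0]},
    {"translation":[0,0,0],"rotation":[9.3,3.6,0]},
    {"translation":[0,0,0],"rotation":[14.0,5.4,0]},
    {"translation":[0,0,0],"rotation":[18.7,7.2,0]},
    {"translation":[0,0,0],"rotation":[23.3,9,0]},
    {"translation":[0,0,0],"rotation":[23.3,9,0]},
    {"translation":[0,0,0],"rotation":[23.3,9,0]},
    {"translation":[0,0,0],"rotation":[23.3,9,0]},
    {"translation":[0,0,0],"rotation":[23.3,9,0]},
    {"translation":[0,0,0],"rotation":[23.3,9,0]},
  ],
)

```text
time_s: 15.58
tcp_pos: [0.4629, -0.0605, 0.1316]
eef_rot: [0.477, 0.695, -0.305, 0.443]
force: [0.3, 0.1, -5.0]
finger_gap: 0.0497
```

apply_moves(
  steps=[
    {"translation":[0,0,0],"rotation":[-4.7,-1.8,0]},
    {"translation":[0,0,0],"rotation":[-9.3,-3.6,0]},
    {"translation":[0,0,0],"rotation":[-14.0,-5.4,0]},
    {"translation":[0,0,0],"rotation":[-18.7,-7.2,0]},
    {"translation":[0,0,0],"rotation":[-23.3,-9,0]},
    {"translation":[0,0,0],"rotation":[-23.3,-9,0]},
    {"translation":[0,0,0],"rotation":[-23.3,-9,0]},
    {"translation":[0,0,0],"rotation":[-23.3,-9,0]},
    {"translation":[0,0,0],"rotation":[-23.3,-9,0]},
  ],
)

```text
time_s: 16.33
tcp_pos: [0.4633, -0.0616, 0.1314]
eef_rot: [0.401, 0.583, -0.401, 0.582]
force: [0.0, -0.4, -5.2]
finger_gap: 0.0494
```

```bash
python3 m.py
```

```text
17.0333 Tjaw mean 0.026 sd 0.0283 sem 0.0076 [ 0.04  0.05 -5.02] [0.027, 0.041, 0.021, 0.029, 0.023, 0.038, 0.018, -0.03, 0.027, -0.023, 0.051, 0.064, 0.077, 0.002]
```

apply_moves(
  steps=[
    {"translation":[0,0,0],"rotation":[-4.7,-1.8,0]},
    {"translation":[0,0,0],"rotation":[-9.3,-3.6,0]},
    {"translation":[0,0,0],"rotation":[-14.0,-5.4,0]},
    {"translation":[0,0,0],"rotation":[-18.7,-7.2,0]},
    {"translation":[0,0,0],"rotation":[-23.3,-9,0]},
    {"translation":[0,0,0],"rotation":[-23.3,-9,0]},
    {"translation":[0,0,0],"rotation":[-23.3,-9,0]},
    {"translation":[0,0,0],"rotation":[-23.3,-9,0]},
    {"translation":[0,0,0],"rotation":[-23.3,-9,0]},
    {"translation":[0,0,0],"rotation":[-23.3,-9,0]},
  ],
)

```text
time_s: 17.87
tcp_pos: [0.4638, -0.062, 0.132]
eef_rot: [0.306, 0.442, -0.478, 0.695]
force: [0.1, 0.7, -4.9]
finger_gap: 0.0495
```

apply_moves(
  steps=[
    {"translation":[0,0,0],"rotation":[4.7,1.8,0]},
    {"translation":[0,0,0],"rotation":[9.3,3.6,0]},
    {"translation":[0,0,0],"rotation":[14.0,5.4,0]},
    {"translation":[0,0,0],"rotation":[18.7,7.2,0]},
    {"translation":[0,0,0],"rotation":[23.3,9,0]},
    {"translation":[0,0,0],"rotation":[23.3,9,0]},
    {"translation":[0,0,0],"rotation":[23.3,9,0]},
    {"translation":[0,0,0],"rotation":[23.3,9,0]},
    {"translation":[0,0,0],"rotation":[23.3,9,0]},
  ],
)

```text
time_s: 18.62
tcp_pos: [0.4623, -0.0608, 0.1309]
eef_rot: [0.4, 0.583, -0.401, 0.583]
force: [1.4, 0.4, -5.3]
finger_gap: 0.0494
```

```bash
python3 m.py
```

```text
19.3167 Tjaw mean -0.0558 sd 0.0394 sem 0.0105 [-0.18 -0.08 -4.81] [-0.018, -0.064, -0.019, 0.028, -0.045, -0.036, -0.133, -0.06, -0.064, -0.052, -0.102, -0.046, -0.06, -0.11]
```

Ambiguous: 0.082 Nm, in the sign expected for a loose ball. I'll repeat with a steeper, longer tip and a slower return.

apply_moves(
  steps=[
    {"translation":[0,0,0],"rotation":[5.6,2.1,0]},
    {"translation":[0,0,0],"rotation":[11.2,4.3,0]},
    {"translation":[0,0,0],"rotation":[16.8,6.4,0]},
    {"translation":[0,0,0],"rotation":[22.4,8.6,0]},
    {"translation":[0,0,0],"rotation":[28,10.7,0]},
    {"translation":[0,0,0],"rotation":[28,10.7,0]},
    {"translation":[0,0,0],"rotation":[28,10.7,0]},
    {"translation":[0,0,0],"rotation":[28,10.7,0]},
    {"translation":[0,0,0],"rotation":[28,10.7,0]},
    {"translation":[0,0,0],"rotation":[28,10.7,0]},
  ],
)

```text
time_s: 20.15
tcp_pos: [0.463, -0.0605, 0.1319]
eef_rot: [0.49, 0.713, -0.283, 0.413]
force: [0.4, -0.2, -3.8]
finger_gap: 0.0492
```

```bash
python3 m.py 10
```

```text
20.65 Tjaw mean -0.5628 sd 0.0256 sem 0.0081 [-0.3   0.07 -4.79] [-0.557, -0.509, -0.596, -0.565, -0.569, -0.527, -0.57, -0.593, -0.58, -0.564]
```

apply_moves(
  steps=[
    {"translation":[0,0,0],"rotation":[-5,-1.9,0]},
    {"translation":[0,0,0],"rotation":[-10,-3.8,0]},
    {"translation":[0,0,0],"rotation":[-15,-5.7,0]},
    {"translation":[0,0,0],"rotation":[-19,-7.3,0]},
    {"translation":[0,0,0],"rotation":[-22.4,-8.6,0]},
    {"translation":[0,0,0],"rotation":[-25,-9.6,0]},
    {"translation":[0,0,0],"rotation":[-27,-10.3,0]},
    {"translation":[0,0,0],"rotation":[-28,-10.7,0]},
    {"translation":[0,0,0],"rotation":[-28,-10.7,0]},
    {"translation":[0,0,0],"rotation":[-28,-10.7,0]},
  ],
)

```text
time_s: 21.48
tcp_pos: [0.4626, -0.0609, 0.1311]
eef_rot: [0.401, 0.583, -0.4, 0.582]
force: [-0.7, 0.3, -4.0]
finger_gap: 0.0492
```

```bash
python3 m.py; python3 s.py
```

```text
22.1833 Tjaw mean 0.0653 sd 0.0203 sem 0.0054 [-0.07 -0.07 -4.83] [0.063, 0.039, 0.023, 0.056, 0.073, 0.072, 0.055, 0.085, 0.069, 0.079, 0.076, 0.06, 0.111, 0.055]
22.1833 [ 0.463  -0.0613  0.1313] F [-0.42 -0.08 -3.67] T [0.051 0.02  0.001] T_about_jaw 0.055 gap 0.049127447866047155 j [-0.28 -0.01  2.06  0.    1.09 -0.65]
[[-0.0, 0.934, 0.358], [0.0, 0.358, -0.934], [-1.0, -0.0, -0.0]]
```

apply_moves(
  steps=[
    {"translation":[0,0,0],"rotation":[-5.6,-2.1,0]},
    {"translation":[0,0,0],"rotation":[-11.2,-4.3,0]},
    {"translation":[0,0,0],"rotation":[-16.8,-6.4,0]},
    {"translation":[0,0,0],"rotation":[-22.4,-8.6,0]},
    {"translation":[0,0,0],"rotation":[-28,-10.7,0]},
    {"translation":[0,0,0],"rotation":[-28,-10.7,0]},
    {"translation":[0,0,0],"rotation":[-28,-10.7,0]},
    {"translation":[0,0,0],"rotation":[-28,-10.7,0]},
    {"translation":[0,0,0],"rotation":[-28,-10.7,0]},
    {"translation":[0,0,0],"rotation":[-28,-10.7,0]},
  ],
)

```text
time_s: 23.02
tcp_pos: [0.464, -0.0621, 0.1322]
eef_rot: [0.284, 0.412, -0.491, 0.713]
force: [0.2, 0.1, -4.9]
finger_gap: 0.0495
```

```bash
python3 m.py 10
```

```text
23.5167 Tjaw mean 0.565 sd 0.0284 sem 0.009 [-0.25 -0.26 -4.86] [0.556, 0.547, 0.592, 0.595, 0.57, 0.559, 0.554, 0.507, 0.614, 0.557]
```

apply_moves(
  steps=[
    {"translation":[0,0,0],"rotation":[5,1.9,0]},
    {"translation":[0,0,0],"rotation":[10,3.8,0]},
    {"translation":[0,0,0],"rotation":[15,5.7,0]},
    {"translation":[0,0,0],"rotation":[19,7.3,0]},
    {"translation":[0,0,0],"rotation":[22.4,8.6,0]},
    {"translation":[0,0,0],"rotation":[25,9.6,0]},
    {"translation":[0,0,0],"rotation":[27,10.3,0]},
    {"translation":[0,0,0],"rotation":[28,10.7,0]},
    {"translation":[0,0,0],"rotation":[28,10.7,0]},
    {"translation":[0,0,0],"rotation":[28,10.7,0]},
  ],
)

```text
time_s: 24.35
tcp_pos: [0.4629, -0.0615, 0.1311]
eef_rot: [0.4, 0.583, -0.401, 0.583]
force: [-0.0, 0.5, -5.0]
finger_gap: 0.0491
```

```bash
python3 m.py; python3 s.py
```

```text
25.05 Tjaw mean -0.077 sd 0.0321 sem 0.0086 [-0.08 -0.02 -4.95] [-0.037, -0.079, -0.121, -0.11, -0.063, -0.012, -0.078, -0.101, -0.132, -0.06, -0.06, -0.072, -0.052, -0.102]
25.05 [ 0.4631 -0.0612  0.1313] F [-0.89  0.12 -4.4 ] T [-0.086 -0.061 -0.008] T_about_jaw -0.102 gap 0.04904527589020328 j [-0.28 -0.01  2.06 -0.    1.09 -0.65]
[[0.0, 0.934, 0.358], [-0.0, 0.358, -0.934], [-1.0, 0.0, 0.0]]
```

With the steeper tips M's level torque shifts by 0.142 Nm (0.065 against −0.077), which matches a 0.2 kg ball moving 74 mm (0.145 Nm). R showed nothing in the same direction, so M is the rattling case. Raising it and moving over the pad.

apply_moves(
  steps=[
    {"translation":[0,0,1.5],"rotation":[0,0,0]},
    {"translation":[0,0,3.5],"rotation":[0,0,0]},
    {"translation":[0,0,5],"rotation":[0,0,0]},
    {"translation":[1,-0.6,6],"rotation":[0,0,0]},
    {"translation":[3,-1.7,6],"rotation":[0,0,0]},
    {"translation":[5,-2.8,6],"rotation":[0,0,0]},
    {"translation":[7,-3.9,6],"rotation":[0,0,0]},
    {"translation":[9,-5,6],"rotation":[0,0,0]},
    {"translation":[11,-6.2,6],"rotation":[0,0,0]},
    {"translation":[12.5,-7,6],"rotation":[0,0,0]},
  ],
)

```text
time_s: 25.88
tcp_pos: [0.5895, -0.1325, 0.191]
eef_rot: [0.401, 0.582, -0.401, 0.583]
force: [-0.6, -0.7, -5.2]
finger_gap: 0.0493
```

apply_moves(
  steps=[
    {"translation":[0.8,-0.4,0],"rotation":[0,0,0]},
    {"translation":[1.2,-0.7,0],"rotation":[0,0,0]},
    {"translation":[1.2,-0.7,0],"rotation":[0,0,0]},
    {"translation":[1.2,-0.7,0],"rotation":[0,0,0]},
    {"translation":[1.2,-0.7,0],"rotation":[0,0,0]},
    {"translation":[1.2,-0.7,0],"rotation":[0,0,0]},
    {"translation":[1.2,-0.7,0],"rotation":[0,0,0]},
    {"translation":[1.2,-0.7,0],"rotation":[0,0,0]},
  ],
)

```text
time_s: 26.55
tcp_pos: [0.5997, -0.1379, 0.1915]
eef_rot: [0.401, 0.583, -0.401, 0.583]
force: [-0.1, 0.1, -5.2]
finger_gap: 0.0487
```

```bash
python3 - <<'E'
from h import *
import cv2
for n in ("wrist","side","top"):
    c=imaging.camera(n);cv2.imwrite(f"pics/{n}5.png",c["pixels"][:,:,::-1])
E
python3 m.py; python3 s.py
```

```text
27.4 Tjaw mean -0.0468 sd 0.0315 sem 0.0084 [ 0.18 -0.03 -4.84] [-0.017, -0.068, -0.042, -0.082, -0.039, -0.02, -0.042, -0.017, -0.022, -0.099, -0.088, -0.057, -0.076, 0.013]
27.4 [ 0.6    -0.1383  0.1913] F [-0.39 -0.78 -5.25] T [ 0.021 -0.018  0.039] T_about_jaw 0.013 gap 0.04923589152958895 j [-0.34  0.23  1.67 -0.    1.24 -0.71]
[[-0.0, 0.934, 0.358], [-0.0, 0.358, -0.934], [-1.0, -0.0, 0.0]]
```

View pics/wrist5.png

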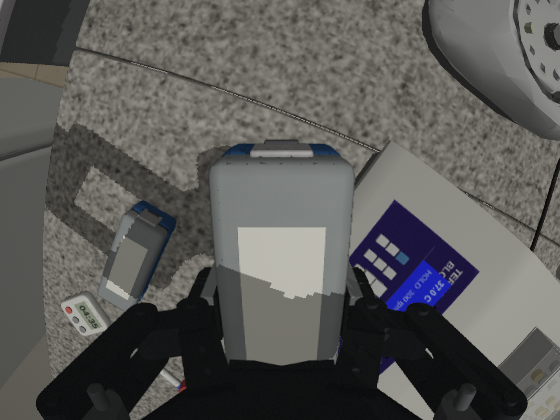

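View pics/side5.png

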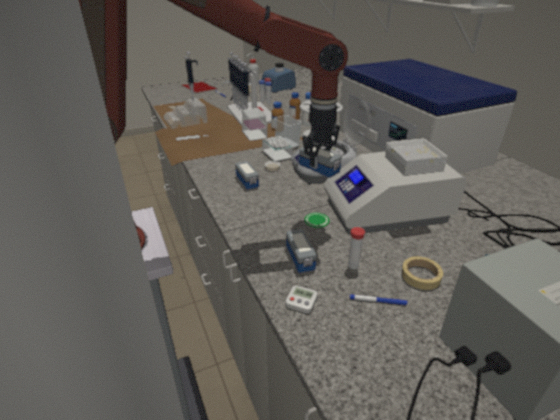

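View pics/top5.png

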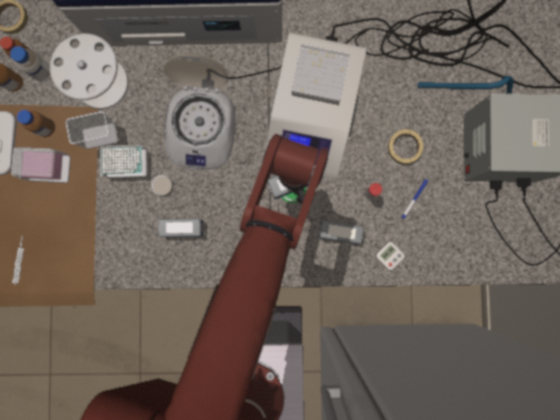

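In the wrist view the case sits level in the gripper. The side view shows it above the green pad at (317,220), and R and L stand where they were. TCP is at (0.600, −0.138), so I'm handing in.

```bash
python3 -c "
from cell import env
print(env.job_done())"
```

```text
the job is handed in; nothing more can be done
None
```

I handed the job in with the middle case held level about 20 cm up over the green pad. I took it to be the one that rattles. No verdict was reported.

- **Right-hand case:** I lifted it, tipped it ±25° and set it back where it stood. Its level torque differed by only 0.017 Nm between the two ends, so I took it as quiet.
- **Middle case:** The first ±25° tips gave an unclear 0.082 Nm. Steeper ±30° tips with a slower return gave 0.142 Nm, against about 0.145 Nm expected for the loose ball.
- **Left-hand case:** I did not lift or test it, although you asked for the cases one after another. The middle case had already matched a loose ball, and only one ball is loose.
- **Uneven test:** The right-hand case did not get the steeper, slower tips. Its quiet result rests on the 25° tips alone, where the middle case gave 0.082 Nm.

**Last checks:** TCP at (0.600, −0.138, 0.191), which puts the case centre at about 0.207 m. The pad measured about (0.601, −0.137) from the top camera. The wrist camera put its x 3 to 8 mm lower, still well within the 35 mm allowed. The grip was closed on the case (49 mm gap) at 70 N. In the pictures both other cases stood upright in place and the bystanders looked unmoved. The final level torque read −0.047 Nm against −0.077 Nm before the move, which I put down to noise and the changed pose.

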